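Roll a seatpost tube into the vee of a cutting fixture and clamp it

TASK

Get the black carbon seatpost tube ready for cutting: roll it across the ledge of the fixture into the vee without lifting it off, and let go so that it settles in the vee by itself. Then slide it along the vee until its end is against the upright stop plate, and swing the clamp arm over and press it down until its foot holds the tube firmly. The tube is thin-walled: never push or clamp it with more than 20 N, and leave the cleaner bottle, spanner and mug where they are.

Things in the scene. Friction and masses are not known exactly. Their poses are not given: they have to be found in the camera images.
- rig: Fixed vee fixture, aluminium on a dark steel base 170 x 225 x 12 mm. Origin on the table plane under the bottom line of the vee; x runs along the vee towards the stop plate, y is the direction in which the tube must roll, z up. Ledge and vee reach from x = -60 to +75 mm. A seated tube has its axis at y = 0, z = 54 mm; with its end against the stop its centre is at x = 0.
- ledge_edge (a point): Middle of the edge where the level ledge ends and the vee begins: fixture x = 7, y = -19, z = 50 mm. The ledge runs from there to y = -125 mm, with a lip 6 mm high and 6 mm wide along that outer edge. The near 45 degree flank drops from this edge; the far flank rises to z = 65 mm at y = +34 mm.
- stop_face (a point): Middle of the face of the upright steel stop plate at the end of the vee: fixture x = 75, y = 0, z = 54 mm (seated tube's axis height). The plate is 10 mm thick, y = -30 to +45 mm, top at z = 85 mm. It is spring-buffered: it stays put up to 4 N, then gives 1 mm per newton for at most 9 mm, and comes back home by itself.
- post_mid (a point): Centre of the loose black carbon tube, 32 mm in diameter, 150 mm long, about 150 g; its x axis runs along the tube. It lies on the ledge (axis 66 mm over the table) within 0.12 rad of parallel to the vee, its +x end 14 to 36 mm short of the stop plane. Its -x end overhangs the block, even when home, and can be pushed there with the fingers.
- clamp (a joint): Angle of the clamp arm: 0 is level over the vee, grows as it opens, limits -0.32 and 2.1 rad. Starts near upright (1.4 to 1.8) and stays where left by friction: 2 to 3 N down on its bar swings it shut; it holds when let go. Foot meets the tube at -0.13 to +0.18 rad; from there the force at the bar grows about 1 N per mm. A slow press of 7 to 8 N in all on the bar clamps firmly.
- foot_place (a point): Point on the arm's centre line, 60 mm from the hinge, above the clamp's springy rubber foot (24 x 22 mm), which meets the top of the seated tube. The foot's spindle was set by the last user: its underside is 14 to 33 mm below this point, not reported: feel for it. Each newton at the bar beyond what swinging takes is about 2.2 N at the foot; aim at 8 to 15 N there.
- clamp_bar (a point): Centre of the arm's handle bar: round, black, 14 mm in diameter, 70 mm long, parallel to the vee, at the free end of the arm; with the arm level it is 130 mm from the hinge towards the ledge and 15 mm above the arm's centre line. It can be pushed over with closed fingers and pressed down from above.
- hinge_pin (a point): Axis of the clamp hinge, parallel to the vee, at fixture x = 0, y = +60 mm, z = 92 mm, between two cheeks (x = -22 to +22, y = 47 to 77 mm, up to z = 104 mm).
- cleaner_mid (a point): White cleaner bottle with yellow cap, 68 mm in diameter, 190 mm tall, standing; point on its axis 50 mm above the table. Bystander.
- spanner_grip (a point): Handle of a steel spanner, 170 mm long, lying on the table. Bystander.
- mug_mid (a point): White mug, 80 mm in diameter, 90 mm tall; point on its axis 50 mm above the table. Bystander.
Things that resemble listed ones, but are neither listed nor needed, are in the scene too. Leave any turquoise look-alike of the part that bears post_mid alone.

How it is judged:
By the outcome, as a careful person would: the job done as asked, in the order asked, and still so for the second after the job is handed in, with the robot touching nothing.
It also fails if it takes over 72 s, if anything falls off the work surface, if the arm or the gripper's body presses on something with over 40 N, if the wrist force passes 120 N, or if a joint passes its speed limit or range.

ROBOT

A 6-joint arm with a two-finger parallel gripper is mounted at the origin on the work surface. World frame = base frame: x ahead of the robot, y to its left, z up, the work surface at z = 0. Lengths are in m, angles in degrees, forces in N, time in s.
With the tool pointing down it reaches from about 0.3 to 0.75 m from the base axis. Payload 8.5 kg.
Tool frame: the origin (TCP) lies at the very end of the fingers, on their centre line; the grasp point (between the pads) lies 19 mm behind it; z points along the fingers, y is the line along which they close (so a half turn about z gives the same grasp; the last joint's range is limited). The gripper opens to 85 mm and grips with 20 to 120 N. Pads are 22 mm wide; open, the fingers measure 114 mm over their backs; the gripper's body (76 mm by 85 mm) begins 54 mm behind the grasp point. The pads swing forward as they close: fully open they stand 13 mm farther back than shut.
Start: joints at [-77.08, 21.807, 74.336, -0, 83.858, -12.336], TCP at [0.235, -0.497, 0.231] pointing down, gripper open.
Joint ranges: [-178.18, 178.18], [-50.72, 133.34], [12.68, 142.11], [-81.47, 261.47], [9.98, 163.14], [-165.26, 165.26]. Speed limits (degrees/s): [136.94, 136.94, 180, 180, 180, 180].

INTERFACE

Orientations are given as a 3x3 rotation matrix whose columns are the frame's x, y, z axes.
In Python, from rig import observe, cams, ticket gives the robot as it stands.
- The arm moves only by the tool move_arm, never from a script. Its arguments are lists of equal length, an entry for each row: "jaw": the finger opening in cm, from 0 to 8.54; "dp": the shift along the tool's x, y, z in cm, a list of three; "turn": the turn, a rotation vector about the tool's x, y, z in rad, a list of three. In form: {"jaw": [jaw, ...], "dp": [[tx, ty, tz], ...], "turn": [[wx, wy, wz], ...]}. A call has 1 to 12 rows; each row shifts and turns the commanded pose from where the row before left it, along the tool's axes as they then stand; what a row does not reach is not made up. A row lasts 1/12 s, in which the tool goes at most 41.7 mm and 7.16 degrees, less where a joint would pass 70% of its speed; a pose out of reach is approached as far as the arm can. A call is refused whole if a number of a shift passes 4.17 or a number of a turn 0.125, either way. A call with a gripper value outside its range is refused whole. The fingers move at their own pace and stop on an object; "force" is the grip in N (left out, the last holds). Time passes only in rows, so rows that do not move let the fingers close. It gives the time, the measured TCP pose, the force, the opening and the grip force at its end, in the units of the state.
- observe(): the state, without advancing time (a new reading comes with each control period).
- cams.get_image(name): name is "scene" or "side" or "wrist"; returns (picture, depth): 420x560x3 uint8, red, green, blue; 420x560 float32, m along the optical axis (not along the pixel's ray), 0 where there is no reading.
- cams.calibration(name): a dict with "vertical_fov" (degrees; the focal length in pixels is half the picture's height over the tangent of half this angle, whatever the lens; pixels are square), "cx", "cy" (the principal point, pixels), "view" (4x4, takes a point from world to camera coordinates); the wrist camera has in their place "tool_from_camera" (4x4, takes a point from camera to tool coordinates, whose origin is the TCP and whose axes are the flange's). Camera axes: x right, y up, looking along -z (the intrinsics and any distortion apply to the point x, -y, -z); pixel columns grow to the right and rows downward; lengths in m; the calibration is good to about 2 mm. A picture is of the moment at which its call begins: read the wrist's pose just before it. calibration takes no time and is no camera call.
- ticket.close_job(): hands the job in; it is judged then, once.
Trained networks look in the newest picture that a camera, given by its name, has taken for a name from the list of things; names that differ only in an ending like _2 or _b are one class to them, and where a whole thing is asked for, a point or a joint stands for the part that bears it (a point fixed in the world has none). Each returns a list of dicts, best first, with "p" (0 to 1); they miss things now and then, are a little off and sometimes report something else, mostly with a low value. They report only what shows in the picture. A call takes as long as a camera call. They do not tell look-alikes from the thing itself.
- cams.spot_in(camera, query): "box" ([centre column, centre row, width, height] as shares, 0 to 1, of the picture: columns of its width, rows of its height, round what is visible of it).
- cams.outline_of(camera, query): "mask" (420x560 bool, what is visible of it) and "box" ([centre column, centre row, width, height] as shares, 0 to 1, of the picture: columns of its width, rows of its height, round what is visible of it).
- cams.mark_of(camera, query): "location" ([column, row] as shares, 0 to 1, of the picture: columns of its width, rows of its height: a listed point, or the origin of a listed thing).
The state is a dict: "time_s": time; "q": joint angles; "qvel": joint speeds; "joint_efforts": joint torques, N m; "position": TCP position; "tool_rot": TCP orientation; "ft_force": force on the tool from outside, world axes, zero at the start; "wrist_torque": the same for the moment, N m; "grip_width": finger opening in m; "gripper_force": force on a finger pad.
Only numpy, scipy, OpenCV 4.12 (cv2) and the standard library are available. Lean on these libraries where they do the work, as an engineer would, in place of code of your own. Each camera call takes 0.05 s, during which the arm holds its last target. There are 200 camera calls.

## Working session

There is one attempt and no reset: what is moved stays moved. The work goes in short steps, Python scripts to look and compute and a tool call to move; the robot and the scene stay as the last step left them, time stands still between calls to the robot, and variables do not carry over. Pictures are saved under pics/ and viewed, at most 10 in all, crops included, and the job is handed in when it is done.

Besides the shell and the picture viewer there is one more tool, called after "Call:" as name(argument=value, ...), one argument or row to a line, values as JSON. move_arm: Moves the arm, as the interface text tells. Its arguments: {"type":"object","properties":{"jaw":{"type":"array","items":{"type":"number"}},"dp":{"type":"array","items":{"type":"array","items":{"type":"number"}}},"turn":{"type":"array","items":{"type":"array","items":{"type":"number"}}},"force":{"type":"number"}},"required":["jaw","dp","turn"]}

```bash
ls; mkdir -p pics; cat > h.py <<'E'
import numpy as np, cv2
from rig import observe, cams, ticket
def K(c):
    f=210/np.tan(np.radians(c['vertical_fov'])/2); return f,c['cx'],c['cy']
def cam2world(name,st=None):
    c=cams.calibration(name)
    if 'view' in c: return np.linalg.inv(np.array(c['view']))
    T=np.eye(4);T[:3,:3]=np.array(st['tool_rot']).reshape(3,3);T[:3,3]=st['position']
    return T@np.array(c['tool_from_camera'])
def ray(name,u,v,st=None):
    c=cams.calibration(name);f,cx,cy=K(c);M=cam2world(name,st)
    d=np.stack([(np.asarray(u)-cx)/f,-(np.asarray(v)-cy)/f,-np.ones(np.shape(u))],-1)
    return M[:3,3],d@M[:3,:3].T
def onz(name,u,v,z,st=None):
    o,d=ray(name,u,v,st); return o+d*((z-o[2])/d[...,2:3])
def cloud(name,depth,st=None):
    v,u=np.mgrid[:420,:560]; o,d=ray(name,u,v,st); return o+d*depth[...,None]
def proj(name,P,st=None):
    c=cams.calibration(name);f,cx,cy=K(c);M=np.linalg.inv(cam2world(name,st))
    p=np.asarray(P)@M[:3,:3].T+M[:3,3]; return np.stack([cx+f*p[...,0]/-p[...,2],cy-f*p[...,1]/-p[...,2]],-1)
def save(n,im): cv2.imwrite('pics/'+n,im[...,::-1])
E
python3 - <<'E'
from h import *
ims=[]
for n in ['scene','side']:
    c=cams.calibration(n); print(n,{k:(np.round(v,3).tolist()) for k,v in c.items()})
    im,d=cams.get_image(n); ims.append(im); np.save(n+'_d.npy',d); np.save(n+'.npy',im)
    for q in ['rig','ledge_edge','stop_face','post_mid','clamp_bar','hinge_pin','foot_place','cleaner_mid','mug_mid','spanner_grip']:
        r=cams.mark_of(n,q); print(n,q,[(round(float(x['p']),2),np.round(np.array(x['location'])*[560,420],1).tolist()) for x in r[:3]])
save('a.png',cv2.resize(np.vstack(ims),(800,600*2))[:600]) ; save('b.png',cv2.resize(ims[1],(800,600)))
E
```

```text
pics
scene {'vertical_fov': 57.9, 'cx': 284.876, 'cy': 207.494, 'view': [[0.716, 0.698, 0.013, -0.455], [-0.588, 0.592, 0.551, 0.286], [0.378, -0.402, 0.834, -1.064], [0.0, 0.0, 0.0, 1.0]]}
scene rig [(0.71, [269.2, 229.5]), (0.7, [176.0, 287.6])]
scene ledge_edge [(0.85, [267.0, 224.5]), (0.67, [302.5, 139.8])]
scene stop_face [(0.59, [295.4, 239.9])]
scene post_mid [(0.92, [243.6, 225.2]), (0.86, [341.3, 315.6]), (0.75, [170.4, 205.7])]
scene clamp_bar [(0.64, [302.6, 139.6])]
scene hinge_pin [(0.74, [288.7, 189.1])]
scene foot_place [(0.76, [293.7, 169.4])]
scene cleaner_mid [(0.76, [369.8, 168.7])]
scene mug_mid [(0.72, [288.8, 187.8]), (0.64, [328.9, 128.8])]
scene spanner_grip [(0.73, [178.1, 284.4])]
side {'vertical_fov': 57.951, 'cx': 276.968, 'cy': 207.185, 'view': [[-0.904, 0.427, -0.024, 0.527], [-0.247, -0.476, 0.844, 0.082], [0.349, 0.769, 0.536, -1.112], [0.0, 0.0, 0.0, 1.0]]}
side rig [(0.65, [279.5, 232.5]), (0.16, [292.5, 194.3])]
side ledge_edge [(0.75, [274.0, 216.3])]
side stop_face [(0.89, [247.6, 222.5])]
side post_mid [(0.92, [374.6, 219.3]), (0.88, [278.6, 195.4]), (0.74, [324.7, 188.6])]
side clamp_bar [(0.87, [294.0, 163.0])]
side hinge_pin [(0.84, [292.1, 216.1])]
side foot_place [(0.92, [291.9, 193.2])]
side cleaner_mid [(0.57, [310.1, 304.5])]
side mug_mid [(0.65, [391.9, 283.2]), (0.36, [295.4, 165.2])]
side spanner_grip [(0.6, [258.9, 187.6])]
```

View pics/a.png

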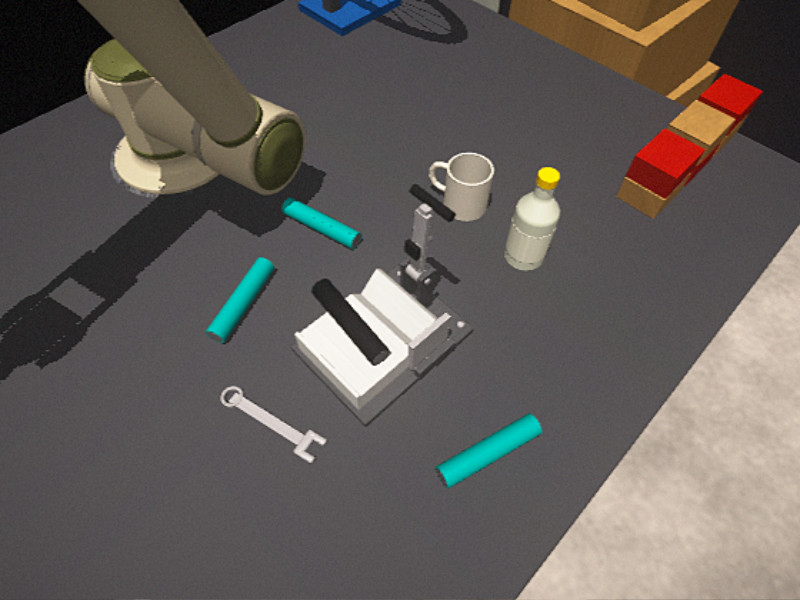

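View pics/b.png

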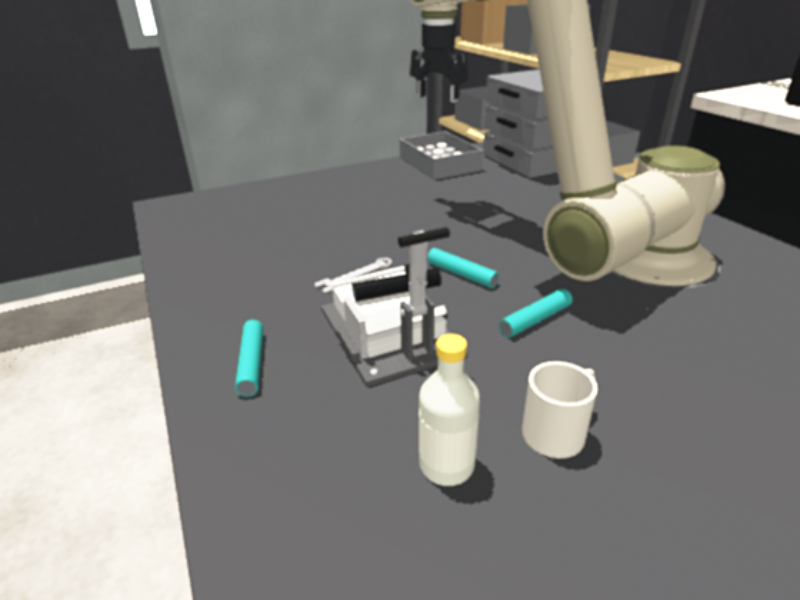

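```bash
python3 - <<'E'
from h import *
d=np.load('scene_d.npy');C=cloud('scene',d)
for n,u,v,z in [('ledge',267,224.5,.05),('stop',295.4,239.9,.054),('post',243.6,225.2,.066),('hinge',288.7,189.1,.092),('rig',269.2,229.5,0)]:
    print(n,onz('scene',u,v,z).round(4))
for n,u,v,z in [('ledge',274,216.3,.05),('stop',247.6,222.5,.054),('post',278.6,195.4,.066),('hinge',292.1,216.1,.092),('rig',279.5,232.5,0)]:
    print('s',n,onz('side',u,v,z).round(4))
E
```

```text
ledge [ 0.5881 -0.006   0.05  ]
stop [0.6572 0.0076 0.054 ]
post [ 0.5624 -0.0473  0.066 ]
hinge [0.5772 0.0697 0.092 ]
rig [0.5785 0.0083 0.    ]
s ledge [5.89e-01 5.00e-04 5.00e-02]
s stop [0.6548 0.0014 0.054 ]
s post [ 0.55   -0.0558  0.066 ]
s hinge [0.5799 0.0748 0.092 ]
s rig [0.5764 0.0015 0.    ]
```

The black tube lies on the white ledge at about (350,320) in the 800 px scene picture; three turquoise look-alikes at (240,300), (320,222) and (490,450), plus the black clamp bar at (432,202). I choose the black one. The clamp stands upright at (420,240); the mug (470,185) and bottle (530,235) are behind it.

```bash
python3 - <<'E'
from h import *
st=observe(); print(np.round(st['position'],4),np.round(st['tool_rot'],3).tolist())
c=cams.calibration('wrist'); print({k:np.round(v,3).tolist() for k,v in c.items()})
from scipy.spatial import cKDTree
for n in ['scene','side']:
    d=np.load(n+'_d.npy');im=np.load(n+'.npy').astype(int);C=cloud(n,d);ok=d>0
    R=ok&(abs(C[...,0]-.58)<.14)&(abs(C[...,1])<.15)
    L=R&(abs(C[...,2]-.05)<.003)&(im.min(-1)>110)
    P=C[L][:,:2]; (cx,cy),(w,h),a=cv2.minAreaRect(P.astype(np.float32)*1000); print(n,'ledge',L.sum(),cx,cy,w,h,a,C[L][:,2].mean())
    T=R&(im.max(-1)<60)&(C[...,2]>.058)&(C[...,2]<.09)&(C[...,1]<0.0)
    P=C[T]; m=np.median(P,0); P=P[np.linalg.norm(P-m,axis=1)<.1]; u,s,vt=np.linalg.svd(P-P.mean(0)); t=(P-P.mean(0))@vt[0]
    print(' tube',len(P),P.mean(0).round(4),vt[0].round(3),np.percentile(t,[1,99]).round(4),'ztop',np.percentile(P[:,2],95),'mid',(P.mean(0)+vt[0]*np.percentile(t,[1,99]).mean()).round(4))
    B=R&(im.max(-1)<60)&(C[...,2]>.2); 
    if B.any(): print(' bar',B.sum(),C[B].mean(0).round(4),C[B].min(0).round(3),C[B].max(0).round(3))
    for q in ['cleaner_mid','mug_mid']:
        for r in cams.outline_of(n,q)[:2]:
            M=r['mask']&ok; print(' ',q,round(float(r['p']),2),np.median(C[M],0).round(3),C[M].min(0).round(3),C[M].max(0).round(3))
E
```

```text
[ 0.2347 -0.4974  0.2313] [[0.904, 0.427, -0.0], [0.427, -0.904, 0.0], [0.0, -0.0, -1.0]]
{'vertical_fov': 66.248, 'cx': 278.838, 'cy': 208.449, 'tool_from_camera': [[0.0, 0.947, 0.32, 0.082], [1.0, -0.0, 0.0, -0.001], [0.0, 0.32, -0.947, -0.142], [0.0, 0.0, 0.0, 1.0]]}
scene ledge 2238 590.52734375 -29.230789184570312 171.41455078125 143.45797729492188 87.88005065917969 0.049535886103287484
 tube 962 [ 0.5632 -0.0483  0.078 ] [ 0.992 -0.127 -0.   ] [-0.0761  0.0716] ztop 0.08222682422415224 mid [ 0.561 -0.048  0.078]
 bar 259 [0.5853 0.0926 0.2245] [0.547 0.087 0.216] [0.618 0.101 0.229]
  cleaner_mid 0.84 [0.654 0.256 0.107] [ 0.535  0.239 -0.005] [0.679 0.492 0.191]
  mug_mid 0.8 [0.496 0.281 0.058] [ 0.407  0.101 -0.002] [0.617 0.338 0.223]
side ledge 604 592.5939331054688 -12.163887023925781 203.26922607421875 144.91201782226562 88.19823455810547 0.04926228750782903
 tube 512 [ 0.5733 -0.0337  0.0723] [ 0.992 -0.129  0.002] [-0.0852  0.0617] ztop 0.08083932148655994 mid [ 0.5616 -0.0322  0.0723]
 bar 211 [0.5844 0.1012 0.2225] [0.547 0.094 0.216] [0.619 0.105 0.228]
  cleaner_mid 0.93 [0.657 0.297 0.107] [ 0.568  0.113 -0.001] [0.68  0.313 0.191]
  mug_mid 0.96 [0.505 0.307 0.057] [ 0.406  0.218 -0.003] [0.536 0.338 0.091]
```

Call:
move_arm(
  jaw=[8.5,8.5,8.5,8.5,8.5,8.5,8.5,8.5,8.5,8.5,8.5,8.5],
  dp=[
    [3.7,-1.53,0],
    [3.7,-1.53,0],
    [3.7,-1.53,0],
    [3.7,-1.53,0],
    [3.7,-1.53,0],
    [3.7,-1.53,0],
    [3.7,-1.53,0],
    [3.7,-1.53,0],
    [3.7,-1.53,0],
    [3.7,-1.53,0],
    [3.7,-1.53,0],
    [3.7,-1.53,0],
  ],
  turn=[
    [0,0,0],
    [0,0,0],
    [0,0,0],
    [0,0,0],
    [0,0,0],
    [0,0,0],
    [0,0,0],
    [0,0,0],
    [0,0,0],
    [0,0,0],
    [0,0,0],
    [0,0,0],
  ],
)

```text
time_s: 2.3
position: [0.559, -0.1401, 0.2315]
tool_rot: [[0.904, 0.427, 0.0], [0.427, -0.904, -0.0], [0.0, 0.0, -1.0]]
ft_force: [0.1, 0.0, 0.4]
grip_width: 0.085
gripper_force: 0.0
```

Call:
move_arm(
  jaw=[8.5,8.5,8.5,8.5,8.5,8.5,8.5,8.5,8.5,8.5,8.5],
  dp=[
    [0,0,0],
    [0,0,0],
    [0,0,0],
    [0,0,0],
    [0,0,0],
    [0,0,0],
    [0,0,0],
    [0,0,0],
    [0,0,0],
    [0,0,0],
    [0,0,0],
  ],
  turn=[
    [0,0,-0.11],
    [0,0,-0.11],
    [0,0,-0.11],
    [0,0,-0.11],
    [0,0,-0.11],
    [0,0,-0.11],
    [0,0,-0.11],
    [0,0,-0.11],
    [0,0,-0.11],
    [0,0,-0.11],
    [0,0,0],
  ],
)

```text
time_s: 3.22
position: [0.5579, -0.1419, 0.2313]
tool_rot: [[0.026, 1.0, -0.0], [1.0, -0.026, 0.0], [0.0, -0.0, -1.0]]
ft_force: [-0.1, 0.1, 0.4]
grip_width: 0.0849
gripper_force: 0.0
```

```bash
python3 - <<'E'
from h import *
st=observe(); print(st['time_s'],np.round(st['position'],4),np.round(st['tool_rot'],3).tolist(),np.round(st['q'],1),np.round(st['ft_force'],2))
im,d=cams.get_image('wrist'); np.save('w.npy',im);np.save('wd.npy',d); save('w1.png',cv2.resize(im,(800,600)))
Z={'ledge_edge':.05,'stop_face':.054,'post_mid':.066,'hinge_pin':.092}
for q,z in Z.items():
    for r in cams.mark_of('wrist',q)[:2]:
        u,v=np.array(r['location'])*[560,420]; print(q,round(float(r['p']),2),round(u),round(v),onz('wrist',u,v,z,st).round(4))
E
```

```text
3.2167 [ 0.5579 -0.1419  0.2313] [[0.026, 1.0, -0.0], [1.0, -0.026, 0.0], [0.0, -0.0, -1.0]] [-26.1  24.4  70.1   0.   85.5 -24.6] [-0.12  0.09  0.4 ]
ledge_edge 0.58 308 37 [ 0.5875 -0.0062  0.05  ]
ledge_edge 0.44 298 25 [0.5788 0.0034 0.05  ]
stop_face 0.72 386 11 [0.6545 0.0117 0.054 ]
post_mid 0.76 531 62 [ 0.7812 -0.0335  0.066 ]
post_mid 0.62 277 81 [ 0.5581 -0.0433  0.066 ]
```

View pics/w1.png

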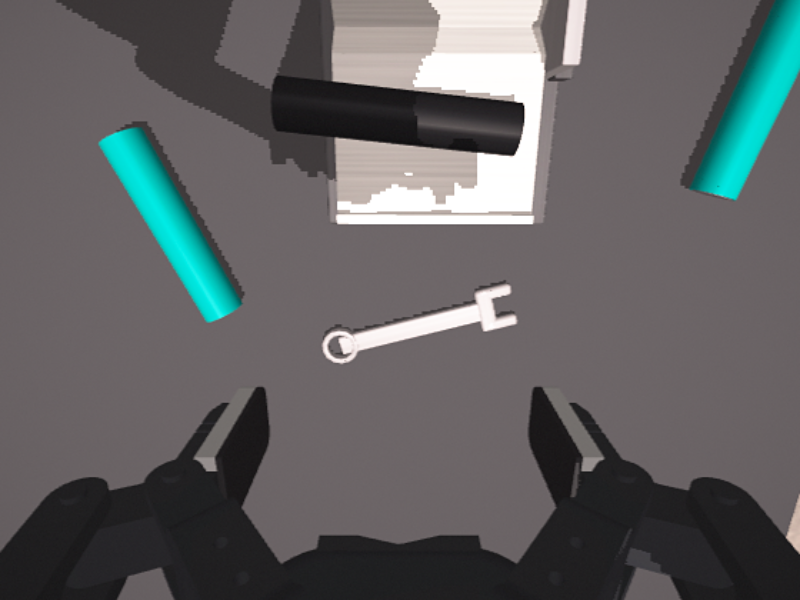

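The black tube lies over the ledge, with ends at (275,103) and (520,128). The lip edge runs from (335,221) to (534,223), the ledge sides sit at x≈332 and 545, and the stop plate is at (572,40). The fingers are at the bottom and the spanner is below the rig.

```bash
python3 - <<'E'
from h import *
st=observe(); s=.7
for n,u,v,z in [('lipL',336,222,.056),('lipR',534,223,.056),('ledgeL',332,105,.05),('ledgeL2',337,205,.05),('ledgeR',545,60,.05),('ledgeR2',537,205,.05),('edgeR',520,54,.05),('edgeL',340,54,.05),('stopcorner',580,66,.085),('stopcornerL',564,66,.085)]:
    print(n,onz('wrist',u*s,v*s,z,st).round(4))
im=np.load('w.npy').astype(int);d=np.load('wd.npy');C=cloud('wrist',d,st)
T=(im.max(-1)<60)&(C[...,2]>.06)&(C[...,2]<.09)&(C[...,1]<.02)&(d>0)
P=C[T];a,b=np.polyfit(P[:,0],P[:,1],1);t=np.percentile(P[:,0],[.5,99.5]);print('tube slope',a,t,'mid y',a*t.mean()+b,P[:,2].max(),'y span at mid',np.percentile(P[abs(P[:,0]-t.mean())<.01][:,1],[1,99]))
g=(im.min(-1)>90)&(d>0)&(abs(C[...,0]-.58)<.12)&(C[...,1]>-.15)&(C[...,1]<.02)
for lo,hi in [(.047,.053),(.0545,.058)]:
    Q=C[g&(C[...,2]>lo)&(C[...,2]<hi)]; print(lo,len(Q),np.percentile(Q,[1,99],axis=0).round(4).tolist(),cv2.minAreaRect((Q[:,:2]*1000).astype(np.float32)))
E
```

```text
lipL [ 0.5156 -0.1094  0.056 ]
lipR [ 0.6523 -0.1145  0.056 ]
ledgeL [ 0.5179 -0.0344  0.05  ]
ledgeL2 [ 0.5163 -0.0986  0.05  ]
ledgeR [ 0.6545 -0.0124  0.05  ]
ledgeR2 [ 0.6553 -0.1031  0.05  ]
edgeR [ 0.6386 -0.0085  0.05  ]
edgeL [ 0.5253 -0.0049  0.05  ]
stopcorner [ 0.6644 -0.0212  0.085 ]
stopcornerL [ 0.6553 -0.0209  0.085 ]
tube slope -0.12092031670885908 [0.48591746 0.63372526] mid y -0.0434263950365796 0.08388150623739749 y span at mid [-0.05921548 -0.02803322]
0.047 11326 [[0.5187, -0.1064, 0.0475], [0.6522, -0.0037, 0.0515]] ((589.1830444335938, -54.14392852783203), (106.9166488647461, 144.20040893554688), 88.62779998779297)
0.0545 806 [[0.5176, -0.1141, 0.0545], [0.6496, -0.1043, 0.0574]] ((607.2635498046875, -93.30867767333984), (170.34597778320312, 80.7749252319336), 33.144264221191406)
```

Call:
move_arm(
  jaw=[8.5,8.5,8.5,8.5,8.5,8.5,8.5,8.5,8.5],
  dp=[
    [0,0,0],
    [0,0,0],
    [0,0,0],
    [0.47,0,3.15],
    [0.47,0,3.15],
    [0.47,0,3.15],
    [0.47,0,3.15],
    [0.46,-0.06,3.15],
    [0,0,0],
  ],
  turn=[
    [0,0.087,0],
    [0,0.087,0],
    [0,0.087,0],
    [0,0,0],
    [0,0,0],
    [0,0,0],
    [0,0,0],
    [0,0,0],
    [0,0,0],
  ],
)

```text
time_s: 4.22
position: [0.5565, -0.0759, 0.0807]
tool_rot: [[0.031, 1.0, -0.001], [0.965, -0.03, 0.262], [0.262, -0.009, -0.965]]
ft_force: [-1.3, 1.3, 0.4]
grip_width: 0.0849
gripper_force: 0.0
```

```bash
python3 - <<'E'
from h import *
st=observe(); print(np.round(st['position'],4),np.round(st['tool_rot'],3).tolist(),np.round(st['ft_force'],2))
im,d=cams.get_image('wrist'); save('w2.png',im)
im2,d=cams.get_image('scene'); save('w2.png',np.hstack([im,cv2.resize(im2[120:330,120:400],(560,420))])[:, :]) 
cv2.imwrite('pics/w2.png',cv2.resize(cv2.imread('pics/w2.png'),(800,300)))
E
```

```text
[ 0.5565 -0.0759  0.0807] [[0.031, 1.0, -0.001], [0.965, -0.03, 0.262], [0.262, -0.009, -0.965]] [-1.32  1.35  0.35]
```

View pics/w2.png

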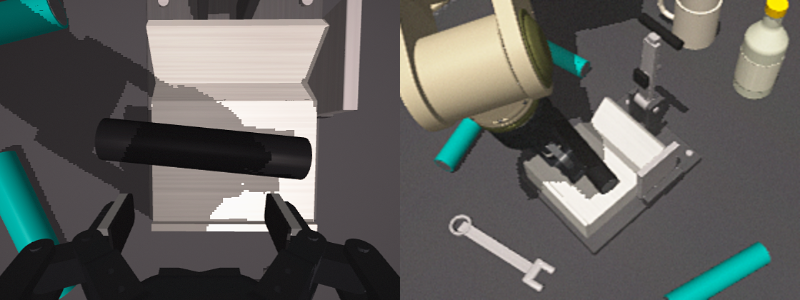

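The wrist view shows the tube in front of both open fingers and nothing touching. The ledge edge lies beyond it.

Call:
move_arm(
  jaw=[8.5,8.5,8.5,8.5,8.5],
  dp=[
    [-0.4,0.2,0.7],
    [-0.4,0,0.9],
    [-0.4,0,0.9],
    [0,0,0.7],
    [0,0,0],
  ],
  turn=[
    [0,0,0],
    [0,0,0],
    [0,0,0],
    [0,0,0],
    [0,0,0],
  ],
)

```text
time_s: 4.73
position: [0.5604, -0.082, 0.0497]
tool_rot: [[0.03, 1.0, 0.006], [0.965, -0.031, 0.259], [0.259, -0.002, -0.966]]
ft_force: [-0.1, 0.3, -0.0]
grip_width: 0.0851
gripper_force: 0.0
```

```bash
cat > t.py <<'E'
from h import *
st=observe(); print(st['time_s'],np.round(st['position'],4),np.round(st['ft_force'],2))
im,d=cams.get_image('wrist');C=cloud('wrist',d,st);i=im.astype(int)
# tube pixels by colour/height, in the fixture area, ahead of fingers
F=(C-[.580,.012,0]); th=-.03; X=F[...,0]*np.cos(th)+F[...,1]*np.sin(th); Y=-F[...,0]*np.sin(th)+F[...,1]*np.cos(th)
yt=(st['position'][1]-.012)
T=(i.max(-1)<70)&(d>0)&(C[...,2]>.045)&(C[...,2]<.09)&(Y>yt+.012)&(Y<.04)&(abs(X)<.13)
x,y,z=X[T],Y[T],C[T][:,2]
e=np.percentile(x,[.5,99.5]); print('n',T.sum(),'ends',e.round(4),'ztop',np.percentile(z,98).round(4))
for lo in [-.07,-.04,0,.03,.05]:
    m=abs(x-lo)<.01
    if m.sum()>20: print(lo,'y',np.percentile(y[m],[1,99]).round(4),'ztop',np.percentile(z[m],97).round(4),'y@top',np.median(y[m][z[m]>np.percentile(z[m],90)]).round(4))
import sys
if len(sys.argv)>1: save(sys.argv[1],im)
E
python3 t.py
```

```text
4.7333 [ 0.5604 -0.082   0.0497] [-0.09  0.32 -0.01]
n 29609 ends [-0.0925  0.0749] ztop 0.0825
-0.07 y [-0.0661 -0.0354] ztop 0.0822 y@top -0.0509
-0.04 y [-0.0691 -0.0384] ztop 0.0822 y@top -0.054
0 y [-0.0729 -0.0424] ztop 0.0822 y@top -0.058
0.03 y [-0.0757 -0.0453] ztop 0.0821 y@top -0.0608
0.05 y [-0.0772 -0.0471] ztop 0.0822 y@top -0.0623
```

Call:
move_arm(
  jaw=[8.5,8.5,8.5,8.5,8.5,8.5,8.5,8.5,8.5,8.5,8.5,8.5],
  dp=[
    [-0.05,0,0.19],
    [-0.05,0,0.19],
    [0.24,0,0.065],
    [0.24,0,0.065],
    [0.24,0,0.065],
    [0.24,0,0.065],
    [0.24,0,0.065],
    [0.24,0,0.065],
    [0.24,0,0.065],
    [0.24,0,0.065],
    [0.24,0,0.065],
    [0.24,0,0.065],
  ],
  turn=[
    [0,0,0],
    [0,0,0],
    [0,0,0],
    [0,0,0],
    [0,0,0],
    [0,0,0],
    [0,0,0],
    [0,0,0],
    [0,0,0],
    [0,0,0],
    [0,0,0],
    [0,0,0],
  ],
)

```text
time_s: 5.78
position: [0.5618, -0.057, 0.0472]
tool_rot: [[0.029, 1.0, 0.008], [0.966, -0.03, 0.258], [0.258, -0.0, -0.966]]
ft_force: [0.5, -0.1, 0.1]
grip_width: 0.0853
gripper_force: 0.0
```

```bash
python3 t.py
```

```text
5.7833 [ 0.5618 -0.057   0.0472] [ 0.51 -0.09  0.14]
n 26749 ends [-0.0911  0.0734] ztop 0.0824
-0.07 y [-0.0513 -0.0208] ztop 0.0822 y@top -0.0362
-0.04 y [-0.054  -0.0237] ztop 0.0822 y@top -0.0393
0 y [-0.0564 -0.0275] ztop 0.0821 y@top -0.0432
0.03 y [-0.0565 -0.0304] ztop 0.0822 y@top -0.0456
0.05 y [-0.0566 -0.0321] ztop 0.0821 y@top -0.0475
```

Call:
move_arm(
  jaw=[8.5,8.5,8.5,8.5,8.5,8.5,8.5,8.5],
  dp=[
    [0.15,0,0.04],
    [0.15,0,0.04],
    [0.15,0,0.04],
    [0.15,0,0.04],
    [0.15,0,0.04],
    [0.15,0,0.04],
    [0.15,0,0.04],
    [0,0,0],
  ],
  turn=[
    [0,0,0],
    [0,0,0],
    [0,0,0],
    [0,0,0],
    [0,0,0],
    [0,0,0],
    [0,0,0],
    [0,0,0],
  ],
)

```text
time_s: 6.5
position: [0.5621, -0.046, 0.0472]
tool_rot: [[0.029, 1.0, 0.008], [0.966, -0.03, 0.258], [0.258, -0.0, -0.966]]
ft_force: [0.6, 0.3, -0.6]
grip_width: 0.0849
gripper_force: 0.0
```

```bash
python3 t.py
```

```text
6.5 [ 0.5621 -0.046   0.0472] [ 0.63  0.33 -0.58]
n 26874 ends [-0.0901  0.0581] ztop 0.0823
-0.07 y [-0.0395 -0.009 ] ztop 0.0822 y@top -0.0247
-0.04 y [-0.0424 -0.0119] ztop 0.0822 y@top -0.0273
0 y [-0.0454 -0.0157] ztop 0.0822 y@top -0.0313
0.03 y [-0.0457 -0.0183] ztop 0.0822 y@top -0.0342
0.05 y [-0.0457 -0.0203] ztop 0.0822 y@top -0.0358
```

Call:
move_arm(
  jaw=[8.5,8.5,8.5,8.5,8.5,8.5,8.5,8.5,8.5,8.5,8.5,8.5],
  dp=[
    [0.15,0,0.04],
    [0.15,0,0.04],
    [0.15,0,0.04],
    [0.15,0,0.04],
    [0.1,0,0.027],
    [0.1,0,0.027],
    [0.1,0,0.027],
    [0.1,0,0.027],
    [0.1,0,0.027],
    [0.1,0,0.027],
    [0,0,0],
    [0,0,0],
  ],
  turn=[
    [0,0,0],
    [0,0,0],
    [0,0,0],
    [0,0,0],
    [0,0,0],
    [0,0,0],
    [0,0,0],
    [0,0,0],
    [0,0,0],
    [0,0,0],
    [0,0,0],
    [0,0,0],
  ],
)

```text
time_s: 7.55
position: [0.5625, -0.0339, 0.0471]
tool_rot: [[0.029, 1.0, 0.008], [0.966, -0.03, 0.258], [0.258, -0.0, -0.966]]
ft_force: [-0.3, -0.3, 0.8]
grip_width: 0.0851
gripper_force: 0.0
```

```bash
python3 t.py
```

```text
7.55 [ 0.5625 -0.0339  0.0471] [-0.27 -0.29  0.79]
n 27216 ends [-0.089   0.0592] ztop 0.0823
-0.07 y [-0.0259  0.0046] ztop 0.0815 y@top -0.0112
-0.04 y [-0.0285  0.0019] ztop 0.0818 y@top -0.0135
0 y [-0.0323 -0.0019] ztop 0.0822 y@top -0.0174
0.03 y [-0.0333 -0.0048] ztop 0.0825 y@top -0.0203
0.05 y [-0.0335 -0.0065] ztop 0.0827 y@top -0.0223
```

Call:
move_arm(
  jaw=[8.5,8.5,8.5,8.5,8.5,8.5],
  dp=[
    [0.1,0,0.027],
    [0.1,0,0.027],
    [0.1,0,0.027],
    [0,0,0],
    [0,0,0],
    [0,0,0],
  ],
  turn=[
    [0,0,0],
    [0,0,0],
    [0,0,0],
    [0,0,0],
    [0,0,0],
    [0,0,0],
  ],
)

```text
time_s: 8.1
position: [0.5626, -0.0308, 0.0472]
tool_rot: [[0.029, 1.0, 0.008], [0.966, -0.03, 0.258], [0.258, 0.0, -0.966]]
ft_force: [0.1, 0.6, 1.0]
grip_width: 0.085
gripper_force: 0.0
```

```bash
python3 t.py
```

```text
8.1 [ 0.5626 -0.0308  0.0472] [0.05 0.57 1.02]
n 26345 ends [-0.0876  0.075 ] ztop 0.0814
-0.07 y [-0.0149  0.0165] ztop 0.0703 y@top 0.0007
-0.04 y [-0.0149  0.0163] ztop 0.0702 y@top 0.0007
0 y [-0.0142  0.0163] ztop 0.0702 y@top 0.0007
0.03 y [-0.0142  0.0163] ztop 0.0702 y@top 0.0007
0.05 y [-0.0142  0.0163] ztop 0.0702 y@top 0.0007
```

The tube settled in the vee by itself: top at 70 mm, y≈0, parallel to the vee. Next I retreat, close the fingers and go to its -x end.

Call:
move_arm(
  jaw=[8.5,8.5,8.5,8.5,8.5,0,0,0],
  dp=[
    [-1,0,-0.27],
    [-1,0,-0.27],
    [0.7,0,-2.6],
    [0.7,0,-2.6],
    [0.7,0,-2.6],
    [0,0,0],
    [0,0,0],
    [0,0,0],
  ],
  turn=[
    [0,0,0],
    [0,0,0],
    [0,0,0],
    [0,0,0],
    [0,0,0],
    [0,-0.087,0],
    [0,-0.087,0],
    [0,-0.087,0],
  ],
)

```text
time_s: 8.82
position: [0.5624, -0.0532, 0.1289]
tool_rot: [[0.032, 0.999, 0.002], [0.999, -0.032, -0.005], [-0.005, 0.002, -1.0]]
ft_force: [-0.3, 0.8, -0.8]
grip_width: 0.0508
gripper_force: 0.0
```

Call:
move_arm(
  jaw=[0,0,0,0,0,0],
  dp=[
    [0,-3.8,0],
    [0,-3.8,0],
    [0,-3.8,0],
    [3.2,0,0],
    [3.3,0,0],
    [0,0,0],
  ],
  turn=[
    [0,0,0],
    [0,0,0],
    [0,0,0],
    [0,0,0],
    [0,0,0],
    [0,0,0],
  ],
)

```text
time_s: 9.32
position: [0.4492, 0.0195, 0.1284]
tool_rot: [[0.029, 1.0, -0.0], [1.0, -0.029, 0.001], [0.001, -0.0, -1.0]]
ft_force: [0.2, -0.4, -1.3]
grip_width: 0.0002
gripper_force: 0.0
```

```bash
python3 t.py w3.png; python3 - <<'E'
from h import *
im,d=cams.get_image('scene');C=cloud('scene',d);F=C-[.580,.0127,0];th=-.03
X=F[...,0]*np.cos(th)+F[...,1]*np.sin(th);Y=-F[...,0]*np.sin(th)+F[...,1]*np.cos(th)
T=(im.max(-1)<60)&(d>0)&(C[...,2]>.045)&(C[...,2]<.078)&(abs(Y)<.025)&(X>-.105)&(X<.08);print('scene tube x',np.percentile(X[T],[1,99]),T.sum())
a=cv2.imread('pics/w3.png');b=im[120:330,120:400,::-1]
cv2.imwrite('pics/w3.png',cv2.resize(np.hstack([a,cv2.resize(b,(560,420))]),(800,300)))
E
```

```text
9.3167 [0.4492 0.0195 0.1284] [ 0.18 -0.38 -1.33]
scene tube x [-0.08533992  0.06206346] 934Traceback (most recent call last):
  File "t.py", line 9, in <module>
    e=np.percentile(x,[.5,99.5]); print('n',T.sum(),'ends',e.round(4),'ztop',np.percentile(z,98).round(4))
    return _quantile_unchecked(
        a, q, axis, out, overwrite_input, method, keepdims, weights)
    return _ureduce(a,
                    func=_quantile_ureduce_func,
    ...<5 lines>...
                    overwrite_input=overwrite_input,
                    method=method)
    r = func(a, **kwargs)
    result = _quantile(arr,
                       quantiles=q,
    ...<2 lines>...
                       out=out,
                       weights=wgt)
    slices_having_nans = np.isnan(arr[-1, ...])
                                  ~~~^^^^^^^^^
IndexError: index -1 is out of bounds for axis 0 with size 0
[ WARN:0@1.264] global loadsave.cpp:275 findDecoder imread_('pics/w3.png'): can't open/read file: check file path/integrity
Traceback (most recent call last):
ValueError: all the input arrays must have same number of dimensions, but the array at index 0 has 1 dimension(s) and the array at index 1 has 3 dimension(s)
```

Call:
move_arm(
  jaw=[0,0,0,0,0,0,0,0,0,0],
  dp=[
    [-0.3,0,2.8],
    [0,0,2.8],
    [0,0,2.6],
    [0,0,0],
    [0,0.5,0],
    [0,0.5,0],
    [0,0.5,0],
    [0,0.4,0],
    [0,0.3,0],
    [0,0,0],
  ],
  turn=[
    [0,0,0],
    [0,0,0],
    [0,0,0],
    [0,0,0],
    [0,0,0],
    [0,0,0],
    [0,0,0],
    [0,0,0],
    [0,0,0],
    [0,0,0],
  ],
)

```text
time_s: 10.25
position: [0.4729, 0.0132, 0.0466]
tool_rot: [[0.03, 1.0, 0.002], [1.0, -0.03, -0.0], [-0.0, 0.002, -1.0]]
ft_force: [-0.6, 0.0, -0.0]
grip_width: 0.0003
gripper_force: 0.0
```

Call:
move_arm(
  jaw=[0,0,0,0,0,0,0,0,0,0,0,0],
  dp=[
    [0,0.1,0],
    [0,0.1,0],
    [0,0.1,0],
    [0,0.1,0],
    [0,0.1,0],
    [0,0.1,0],
    [0,0.1,0],
    [0,0.1,0],
    [0,0.1,0],
    [0,0.1,0],
    [0,0.1,0],
    [0,0,0],
  ],
  turn=[
    [0,0,0],
    [0,0,0],
    [0,0,0],
    [0,0,0],
    [0,0,0],
    [0,0,0],
    [0,0,0],
    [0,0,0],
    [0,0,0],
    [0,0,0],
    [0,0,0],
    [0,0,0],
  ],
)

```text
time_s: 11.25
position: [0.4831, 0.013, 0.046]
tool_rot: [[0.03, 1.0, 0.0], [1.0, -0.03, 0.0], [0.0, 0.0, -1.0]]
ft_force: [-0.7, 0.6, 0.7]
grip_width: -0.0002
gripper_force: 0.4
```

```bash
cat > s.py <<'E'
from h import *
st=observe(); print(st['time_s'],np.round(st['position'],4),np.round(st['ft_force'],2))
for n in ['scene','side']:
    im,d=cams.get_image(n);C=cloud(n,d);F=C-[.580,.0127,0];th=-.03
    X=F[...,0]*np.cos(th)+F[...,1]*np.sin(th);Y=-F[...,0]*np.sin(th)+F[...,1]*np.cos(th)
    T=(im.max(-1)<60)&(d>0)&(C[...,2]>.058)&(C[...,2]<.074)&(abs(Y)<.02)&(X>-.105)&(X<.09);print(n,'tube x',np.percentile(X[T],[1,99]).round(4),T.sum())
E
python3 s.py
```

```text
11.25 [0.4831 0.013  0.046 ] [-0.66  0.58  0.71]
scene tube x [-0.0809  0.0664] 856
side tube x [-0.0865  0.0615] 312
```

Call:
move_arm(
  jaw=[0,0,0,0,0,0],
  dp=[
    [0,0.1,0],
    [0,0.1,0],
    [0,0.1,0],
    [0,0.1,0],
    [0,0.1,0],
    [0,0,0],
  ],
  turn=[
    [0,0,0],
    [0,0,0],
    [0,0,0],
    [0,0,0],
    [0,0,0],
    [0,0,0],
  ],
)

```text
time_s: 11.85
position: [0.4882, 0.0129, 0.046]
tool_rot: [[0.03, 1.0, 0.0], [1.0, -0.03, -0.0], [-0.0, 0.0, -1.0]]
ft_force: [-0.6, -0.3, 0.2]
grip_width: 0.0003
gripper_force: 0.2
```

```bash
python3 s.py
```

```text
11.85 [0.4882 0.0129 0.046 ] [-0.58 -0.31  0.17]
scene tube x [-0.0746  0.0666] 832
side tube x [-0.0832  0.0614] 302
```

Call:
move_arm(
  jaw=[0,0,0,0],
  dp=[
    [0,0.1,0],
    [0,0.1,0],
    [0,0.1,0],
    [0,0,0],
  ],
  turn=[
    [0,0,0],
    [0,0,0],
    [0,0,0],
    [0,0,0],
  ],
)

```text
time_s: 12.28
position: [0.4908, 0.0128, 0.0459]
tool_rot: [[0.03, 1.0, -0.001], [1.0, -0.03, 0.0], [0.0, -0.001, -1.0]]
ft_force: [-3.2, -0.1, 1.4]
grip_width: 0.0001
gripper_force: 1.2
```

```bash
python3 s.py; python3 - <<'E'
from h import *
im,d=cams.get_image('scene');im2,d=cams.get_image('side')
a=im[180:285,190:330,::-1];b=im2[175:280,210:350,::-1]
cv2.imwrite('pics/w4.png',np.hstack([cv2.resize(a,(400,300)),cv2.resize(b,(400,300))]))
E
```

```text
12.2833 [0.4908 0.0128 0.0459] [-3.16 -0.11  1.36]
scene tube x [-0.0746  0.0665] 815
side tube x [-0.0797  0.0612] 288
```

View pics/w4.png

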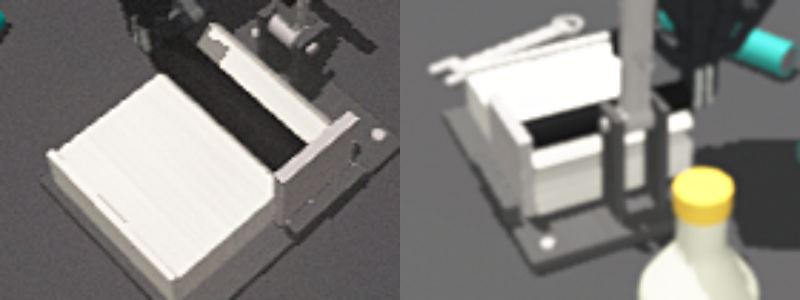

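The tube end has reached the stop plate (left crop around (300,155)), and the force has risen from 0.6 to 3.2 N. One small further push to confirm.

Call:
move_arm(
  jaw=[0,0,0],
  dp=[
    [0,0.1,0],
    [0,0,0],
    [0,0,0],
  ],
  turn=[
    [0,0,0],
    [0,0,0],
    [0,0,0],
  ],
)

```text
time_s: 12.73
position: [0.4909, 0.0128, 0.0459]
tool_rot: [[0.03, 1.0, -0.002], [1.0, -0.03, 0.0], [0.0, -0.002, -1.0]]
ft_force: [-6.4, -1.0, 4.4]
grip_width: -0.0002
gripper_force: 3.4
```

Call:
move_arm(
  jaw=[0,0,0],
  dp=[
    [0,0.1,0],
    [0,0,0],
    [0,0,0],
  ],
  turn=[
    [0,0,0],
    [0,0,0],
    [0,0,0],
  ],
)

```text
time_s: 12.98
position: [0.491, 0.0128, 0.0459]
tool_rot: [[0.03, 1.0, -0.004], [1.0, -0.03, 0.0], [0.0, -0.004, -1.0]]
ft_force: [-10.0, -1.3, 6.8]
grip_width: -0.0002
gripper_force: 5.3
```

```bash
python3 s.py; python3 - <<'E'
from h import *
o,d0=np.load('scene.npy'),np.load('scene_d.npy'); im,d=cams.get_image('scene')
o2=np.load('side.npy'); im2,dd=cams.get_image('side')
for n,dx in [('scene',d0),('scene',d)]:
    C=cloud(n,dx);F=C-[.580,.0127,0];th=-.03
    X=F[...,0]*np.cos(th)+F[...,1]*np.sin(th);Y=-F[...,0]*np.sin(th)+F[...,1]*np.cos(th)
    P=(dx>0)&(C[...,2]>.06)&(C[...,2]<.09)&(X>.068)&(X<.11)&(Y>-.028)&(Y<.043); print('plate x',P.sum(),np.percentile(X[P],[5,50,95]).round(4))
cr=lambda i:cv2.resize(i[180:285,190:330,::-1],(400,300)); cs=lambda i:cv2.resize(i[175:280,210:350,::-1],(400,300))
cv2.imwrite('pics/w5.png',np.vstack([np.hstack([cr(o),cs(o2)]),np.hstack([cr(im),cs(im2)])]))
st=observe();T=cams.calibration('wrist');w,wd=cams.get_image('wrist')
for X,Y,Z in [(-.075,0,.07),(-.06,-.019,.05),(.075,0,.085)]:
    print(proj('wrist',np.array([.58+X+.03*Y,.0127-.03*X+Y,Z]),st).round(0))
cv2.imwrite('pics/w6.png',w[...,::-1])
E
```

```text
12.9833 [0.491  0.0128 0.0459] [-10.    -1.33   6.79]
scene tube x [-0.0733  0.0672] 821
side tube x [-0.0786  0.0618] 284
plate x 288 [0.0762 0.0839 0.0852]
plate x 286 [0.076  0.0839 0.0853]
[311. 299.]
[336. 308.]
[709. 323.]
```

View pics/w5.png

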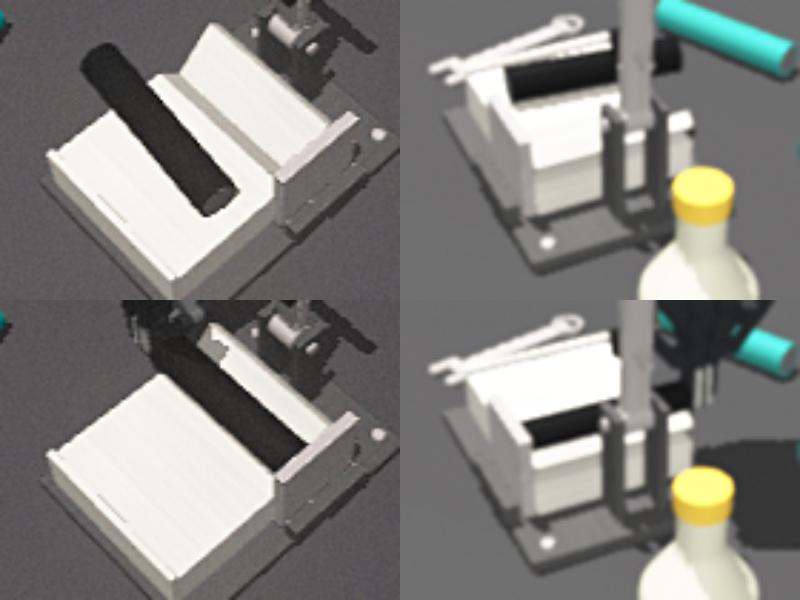

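View pics/w6.png

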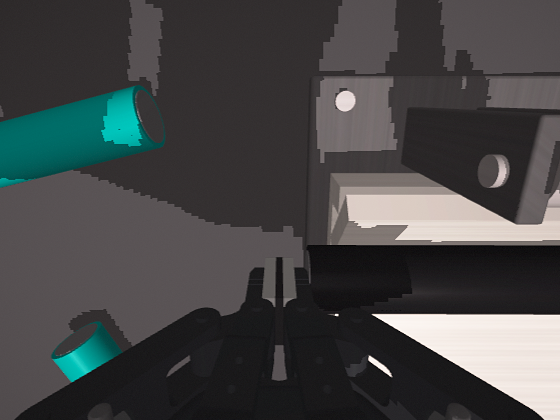

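The plate has not moved and the fingers touch the tube end at (308,275) in the wrist view. The vertical force suggests a wedged contact, so I back off, rise 8 mm and push again.

Call:
move_arm(
  jaw=[0,0,0,0,0,0,0,0],
  dp=[
    [0,-0.6,0],
    [0,0,-0.8],
    [0,0,0],
    [0,0.1,0],
    [0,0.1,0],
    [0,0.1,0],
    [0,0,0],
    [0,0,0],
  ],
  turn=[
    [0,0,0],
    [0,0,0],
    [0,0,0],
    [0,0,0],
    [0,0,0],
    [0,0,0],
    [0,0,0],
    [0,0,0],
  ],
)

```text
time_s: 13.9
position: [0.49, 0.0128, 0.0539]
tool_rot: [[0.03, 1.0, -0.0], [1.0, -0.03, 0.0], [0.0, -0.0, -1.0]]
ft_force: [0.2, -0.4, -0.4]
grip_width: 0.0002
gripper_force: 0.0
```

```bash
python3 - <<'E'
from h import *
st=observe(); w,d=cams.get_image('wrist'); C=cloud('wrist',d,st);F=C-[.580,.0127,0];th=-.03
X=F[...,0]*np.cos(th)+F[...,1]*np.sin(th);Y=-F[...,0]*np.sin(th)+F[...,1]*np.cos(th)
T=(w.max(-1)<60)&(d>0)&(C[...,2]>.062)&(C[...,2]<.0735)&(abs(Y)<.016)&(X>-.1)
print(T.sum(),np.percentile(X[T],[.5,1,2,5]).round(4)); G=(w.min(-1)>60)&(d>0)&(abs(C[...,2]-.058)<.008)&(Y>.015)&(Y<.034)&(X>-.09)
print('block end',np.percentile(X[G],[1,2,5]).round(4),G.sum())
B=(d>0)&(C[...,2]>.008)&(C[...,2]<.016)&(X>-.1)&(X<-.05)&(Y>.04)&(Y<.1); print('base',np.percentile(X[B],[1,5]))
print(np.round(st['position'],4),np.round(st['ft_force'],2))
E
```

```text
12666 [-0.0979 -0.09   -0.0802 -0.0732]
block end [-0.0608 -0.0607 -0.0581] 4105
base [-0.0732386  -0.07240709]
[0.49   0.0128 0.0539] [ 0.16 -0.44 -0.41]
```

Call:
move_arm(
  jaw=[0,0,0,0],
  dp=[
    [0,0.1,0],
    [0,0.1,0],
    [0,0,0],
    [0,0,0],
  ],
  turn=[
    [0,0,0],
    [0,0,0],
    [0,0,0],
    [0,0,0],
  ],
)

```text
time_s: 14.28
position: [0.491, 0.0129, 0.0538]
tool_rot: [[0.03, 1.0, -0.002], [1.0, -0.03, 0.0], [0.0, -0.002, -1.0]]
ft_force: [-5.0, -0.8, 1.9]
grip_width: 0.0002
gripper_force: 2.7
```

Call:
move_arm(
  jaw=[0,0,0,0],
  dp=[
    [0,0.1,0],
    [0,0,0],
    [0,0,0],
    [0,0,0],
  ],
  turn=[
    [0,0,0],
    [0,0,0],
    [0,0,0],
    [0,0,0],
  ],
)

```text
time_s: 14.62
position: [0.4912, 0.0129, 0.0538]
tool_rot: [[0.03, 1.0, -0.004], [1.0, -0.03, 0.0], [0.0, -0.004, -1.0]]
ft_force: [-8.3, -1.3, 5.2]
grip_width: 0.0
gripper_force: 4.3
```

Call:
move_arm(
  jaw=[0,0,0,0],
  dp=[
    [0,0,-0.1],
    [0,0,-0.1],
    [0,0,0],
    [0,0,0],
  ],
  turn=[
    [0,0,0],
    [0,0,0],
    [0,0,0],
    [0,0,0],
  ],
)

```text
time_s: 14.95
position: [0.4922, 0.0129, 0.0557]
tool_rot: [[0.03, 1.0, -0.002], [1.0, -0.03, 0.0], [0.0, -0.002, -1.0]]
ft_force: [-6.1, -0.2, -1.2]
grip_width: -0.0003
gripper_force: 2.6
```

The stop now yields 1 mm at about 6 N, so the tube end is against it. I back off slowly, then go up and round to the +y side of the clamp bar.

Call:
move_arm(
  jaw=[0,0,0,0,0,0,0,0,0,0,0],
  dp=[
    [0,-0.1,0],
    [0,-0.1,0],
    [0,-0.1,0],
    [0,-0.1,0],
    [0,-0.8,0],
    [0,0,-4],
    [0,0,-4],
    [0,0,-4],
    [0,0,-4],
    [0,0,-4],
    [0,0,-1.5],
  ],
  turn=[
    [0,0,0],
    [0,0,0],
    [0,0,0],
    [0,0,0],
    [0,0,0],
    [0,0,0],
    [0,0,0],
    [0,0,0],
    [0,0,0],
    [0,0,0],
    [0,0,0],
  ],
)

```text
time_s: 15.87
position: [0.4818, 0.0129, 0.2766]
tool_rot: [[0.03, 1.0, 0.009], [1.0, -0.03, -0.002], [-0.002, 0.009, -1.0]]
ft_force: [0.2, -0.4, -0.4]
grip_width: -0.0003
gripper_force: 0.0
```

Call:
move_arm(
  jaw=[0,0,0,0,0,0,0],
  dp=[
    [4,0,0],
    [4,0,0],
    [4,0,0],
    [0,3.4,0],
    [0,3.4,0],
    [0,3.4,0],
    [0,0,0],
  ],
  turn=[
    [0,0,0],
    [0,0,0],
    [0,0,0],
    [0,0,0],
    [0,0,0],
    [0,0,0],
    [0,0,0],
  ],
)

```text
time_s: 16.45
position: [0.5903, 0.1295, 0.269]
tool_rot: [[0.031, 1.0, 0.0], [1.0, -0.031, -0.0], [-0.0, 0.0, -1.0]]
ft_force: [-0.7, 0.4, -0.1]
grip_width: -0.0004
gripper_force: 0.0
```

```bash
cat > c.py <<'E'
from h import *
st=observe(); print(st['time_s'],np.round(st['position'],4),np.round(st['ft_force'],2))
for n in ['scene','side']:
    im,d=cams.get_image(n);C=cloud(n,d);F=C-[.580,.0127,0];th=-.03
    X=F[...,0]*np.cos(th)+F[...,1]*np.sin(th);Y=-F[...,0]*np.sin(th)+F[...,1]*np.cos(th)
    T=(im.max(-1)<60)&(d>0)&(C[...,2]>.058)&(C[...,2]<.074)&(abs(Y)<.02)&(X>-.105)&(X<.09);print(n,'tube x',np.percentile(X[T],[1,99]).round(4),T.sum())
    for r in cams.mark_of(n,'clamp_bar')[:1]:
        u,v=np.array(r['location'])*[560,420]; o,dr=ray(n,u,v); k=(.582-o[0])/dr[0]; print(' bar at x=.582:',(o+dr*k).round(4),round(float(r['p']),2))
E
python3 c.py
```

```text
16.45 [0.5903 0.1295 0.269 ] [-0.67  0.37 -0.15]
scene tube x [-0.0726  0.0671] 801
 bar at x=.582: [0.582  0.0922 0.2297] 0.64
side tube x [-0.0738  0.0616] 272
 bar at x=.582: [0.582  0.0992 0.2252] 0.82
```

Call:
move_arm(
  jaw=[0,0,0,0,0,0,0,0,0],
  dp=[
    [0,-0.7,2],
    [0,0,2],
    [0,0,2.2],
    [0,0,0],
    [-0.8,0,0],
    [-0.8,0,0],
    [-0.8,0,0],
    [-0.8,0,0],
    [0,0,0],
  ],
  turn=[
    [0,0,0],
    [0,0,0],
    [0,0,0],
    [0,0,0],
    [0,0,0],
    [0,0,0],
    [0,0,0],
    [0,0,0],
    [0,0,0],
  ],
)

```text
time_s: 17.4
position: [0.5788, 0.0965, 0.2101]
tool_rot: [[0.032, 0.999, 0.002], [1.0, -0.032, -0.0], [-0.0, 0.002, -1.0]]
ft_force: [-1.2, 0.7, -0.4]
grip_width: -0.0004
gripper_force: 0.0
```

```bash
python3 c.py
```

```text
17.4 [0.5788 0.0965 0.2101] [-1.19  0.68 -0.44]
scene tube x [-0.0726  0.0667] 769
 bar at x=.582: [0.582  0.0734 0.2275] 0.94
side tube x [-0.0736  0.0615] 271
 bar at x=.582: [0.582  0.0747 0.2209] 0.97
```

Call:
move_arm(
  jaw=[0,0,0,0,0,0,0,0,0],
  dp=[
    [-0.8,0,0],
    [-0.8,0,0],
    [-0.8,0,0],
    [-0.8,0,0],
    [-0.8,0,0],
    [-0.8,0,0],
    [-0.8,0,0.3],
    [-0.8,0,0.3],
    [0,0,0],
  ],
  turn=[
    [0,0,0],
    [0,0,0],
    [0,0,0],
    [0,0,0],
    [0,0,0],
    [0,0,0],
    [0,0,0],
    [0,0,0],
    [0,0,0],
  ],
)

```text
time_s: 18.35
position: [0.5765, 0.0323, 0.2024]
tool_rot: [[0.032, 1.0, -0.001], [0.999, -0.032, -0.001], [-0.001, -0.001, -1.0]]
ft_force: [0.4, 0.1, -0.2]
grip_width: -0.0005
gripper_force: 0.0
```

```bash
python3 c.py
```

```text
18.35 [0.5765 0.0323 0.2024] [ 0.36  0.07 -0.23]
scene tube x [-0.0727  0.0666] 803
 bar at x=.582: [0.582  0.0057 0.2126] 0.79
side tube x [-0.074   0.0619] 281
 bar at x=.582: [0.582  0.0126 0.215 ] 0.91
```

Call:
move_arm(
  jaw=[0,0,0,0,0,0,0,0],
  dp=[
    [1,0,0],
    [0,0.6,-3.4],
    [-1.8,0,0],
    [-1.8,0,0],
    [-0.4,0,1.1],
    [-0.4,0,1.1],
    [-0.4,0,1.1],
    [0,0,0],
  ],
  turn=[
    [0,0,0],
    [0,0,0],
    [0,0,0],
    [0,0,0],
    [0,0,0],
    [0,0,0],
    [0,0,0],
    [0,0,0],
  ],
)

```text
time_s: 19.22
position: [0.5819, -0.0082, 0.2079]
tool_rot: [[0.032, 0.999, 0.005], [0.999, -0.032, -0.011], [-0.011, 0.005, -1.0]]
ft_force: [-10.9, -18.8, 25.1]
grip_width: 0.0001
gripper_force: 15.5
```

Call:
move_arm(
  jaw=[0,0,0,0,0,0],
  dp=[
    [-0.95,0,0.9],
    [-0.95,0,0.9],
    [-0.75,0,1.07],
    [-0.75,0,1.07],
    [-0.6,0,1.2],
    [0,0,0],
  ],
  turn=[
    [0,0,0],
    [0,0,0],
    [0,0,0],
    [0,0,0],
    [0,0,0],
    [0,0,0],
  ],
)

```text
time_s: 19.72
position: [0.5808, -0.0564, 0.1568]
tool_rot: [[0.034, 0.999, 0.004], [0.999, -0.034, -0.026], [-0.025, 0.005, -1.0]]
ft_force: [-16.9, -57.4, 26.5]
grip_width: -0.0
gripper_force: 32.0
```

```bash
python3 c.py
```

```text
19.7167 [ 0.5808 -0.0564  0.1568] [-16.89 -57.37  26.52]
scene tube x [-0.026   0.0679] 483
 bar at x=.582: [ 0.582  -0.0428  0.1659] 0.73
side tube x [-0.0744  0.0609] 295
```

Call:
move_arm(
  jaw=[0,0,0],
  dp=[
    [-0.6,0,-0.5],
    [-0.6,0,-1],
    [0,0,0],
  ],
  turn=[
    [0,0,0],
    [0,0,0],
    [0,0,0],
  ],
)

```text
time_s: 20.17
position: [0.5807, -0.0565, 0.1695]
tool_rot: [[0.031, 1.0, 0.003], [1.0, -0.031, -0.001], [-0.001, 0.003, -1.0]]
ft_force: [0.6, -0.8, 0.3]
grip_width: 0.0001
gripper_force: 0.0
```

```bash
python3 c.py; python3 - <<'E'
from h import *
im,d=cams.get_image('scene');im2,d=cams.get_image('side')
cv2.imwrite('pics/w7.png',np.hstack([cv2.resize(im[90:285,150:410,::-1],(400,300)),cv2.resize(im2[85:280,180:440,::-1],(400,300))]))
E
```

```text
20.1667 [ 0.5807 -0.0565  0.1695] [ 0.59 -0.85  0.32]
scene tube x [-0.0156  0.0678] 484
 bar at x=.582: [ 0.582  -0.0358  0.1641] 0.58
side tube x [-0.0739  0.0617] 291
 bar at x=.582: [ 0.582  -0.0273  0.1682] 0.9
```

View pics/w7.png

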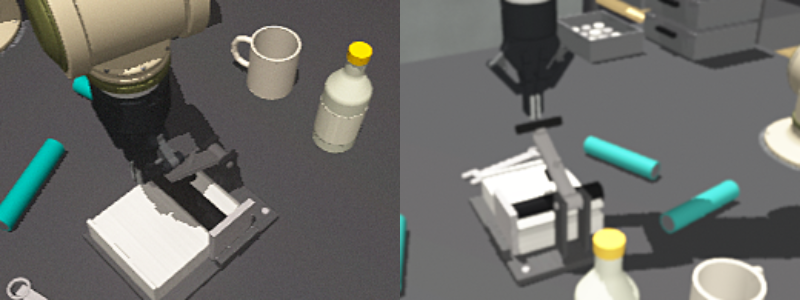

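The clamp arm now stands at about 0.5 rad, with its bar at (160,155) in the left half and (537,125) in the right. The finger is just in front of it (−y side), which explains the wedging force. The tube and bystanders are undisturbed. I'll put the fingertip squarely on top of the bar.

Call:
move_arm(
  jaw=[0,0,0,0,0,0,0],
  dp=[
    [0,0,-2.5],
    [1.4,0,0],
    [1.4,0,0],
    [0,0,0.8],
    [0,0,0.7],
    [0,0,0.4],
    [0,0,0],
  ],
  turn=[
    [0,0,0],
    [0,0,0],
    [0,0,0],
    [0,0,0],
    [0,0,0],
    [0,0,0],
    [0,0,0],
  ],
)

```text
time_s: 21.05
position: [0.58, -0.0279, 0.1716]
tool_rot: [[0.03, 1.0, -0.003], [1.0, -0.03, 0.001], [0.001, -0.003, -1.0]]
ft_force: [0.1, -0.5, 0.5]
grip_width: 0.0001
gripper_force: 0.0
```

```bash
python3 c.py
```

```text
21.05 [ 0.58   -0.0279  0.1716] [ 0.1  -0.45  0.52]
scene tube x [-0.0164  0.0676] 486
 bar at x=.582: [ 0.582  -0.0401  0.1686] 0.64
side tube x [-0.0742  0.0615] 279
 bar at x=.582: [ 0.582  -0.0288  0.1688] 0.73
```

Call:
move_arm(
  jaw=[0,0,0,0],
  dp=[
    [-0.3,0,0.5],
    [-0.3,0,0.5],
    [-0.3,0,0.5],
    [0,0,0],
  ],
  turn=[
    [0,0,0],
    [0,0,0],
    [0,0,0],
    [0,0,0],
  ],
)

```text
time_s: 21.58
position: [0.5801, -0.0377, 0.1574]
tool_rot: [[0.031, 1.0, -0.001], [1.0, -0.031, 0.0], [0.0, -0.001, -1.0]]
ft_force: [-0.6, 0.3, -0.6]
grip_width: -0.0002
gripper_force: 0.0
```

```bash
python3 c.py
```

```text
21.5833 [ 0.5801 -0.0377  0.1574] [-0.64  0.28 -0.6 ]
scene tube x [-0.0146  0.0677] 478
 bar at x=.582: [ 0.582  -0.0445  0.1534] 0.83
side tube x [-0.0736  0.0617] 299
 bar at x=.582: [ 0.582  -0.0297  0.1573] 0.79
```

Call:
move_arm(
  jaw=[0,0,0],
  dp=[
    [-0.25,0,0.5],
    [-0.25,0,0.5],
    [-0.25,0,0.5],
  ],
  turn=[
    [0,0,0],
    [0,0,0],
    [0,0,0],
  ],
)

```text
time_s: 22.03
position: [0.5804, -0.0445, 0.1432]
tool_rot: [[0.03, 1.0, 0.001], [1.0, -0.03, 0.0], [0.0, 0.001, -1.0]]
ft_force: [0.7, 1.6, 1.2]
grip_width: 0.0001
gripper_force: 0.6
```

```bash
python3 c.py
```

```text
22.0333 [ 0.5804 -0.0445  0.1432] [0.67 1.56 1.16]
scene tube x [-0.0087  0.068 ] 438
 bar at x=.582: [ 0.582  -0.0539  0.1453] 0.74
side tube x [-0.0743  0.0613] 296
 bar at x=.582: [ 0.582  -0.0416  0.1409] 0.96
```

Call:
move_arm(
  jaw=[0,0,0,0,0,0],
  dp=[
    [0,0,-1.2],
    [-0.5,0,0],
    [0,0,0.6],
    [0,0,0.3],
    [0,0,0.2],
    [0,0,0],
  ],
  turn=[
    [0,0,0],
    [0,0,0],
    [0,0,0],
    [0,0,0],
    [0,0,0],
    [0,0,0],
  ],
)

```text
time_s: 22.73
position: [0.5796, -0.0493, 0.1434]
tool_rot: [[0.03, 1.0, -0.002], [1.0, -0.03, 0.001], [0.001, -0.002, -1.0]]
ft_force: [0.2, 0.6, 0.4]
grip_width: -0.0
gripper_force: 0.0
```

```bash
python3 c.py; python3 - <<'E'
from h import *
n='side';im,d=cams.get_image(n);C=cloud(n,d);F=C-[.580,.0127,0];th=-.03
X=F[...,0]*np.cos(th)+F[...,1]*np.sin(th);Y=-F[...,0]*np.sin(th)+F[...,1]*np.cos(th)
for sgn in (1,-1):
    T=(d>0)&(X*sgn>.022)&(X*sgn<.036)&(C[...,2]>.11)&(C[...,2]<.2)&(Y<0)&(Y>-.1); print(T.sum(),[np.percentile(a[T],[3,50,97]).round(4).tolist() for a in (X,Y,C[...,2])] if T.sum() else '')
E
```

```text
22.7333 [ 0.5796 -0.0493  0.1434] [0.15 0.56 0.37]
scene tube x [-0.0092  0.068 ] 439
 bar at x=.582: [ 0.582 -0.057  0.137] 0.66
side tube x [-0.0734  0.0618] 292
 bar at x=.582: [ 0.582  -0.0439  0.139 ] 0.81
71 [[0.0223, 0.0297, 0.0355], [-0.0687, -0.057, -0.0486], [0.1299, 0.14, 0.1991]]
53 [[-0.0341, -0.0278, -0.0223], [-0.0679, -0.0569, -0.049], [0.1298, 0.1404, 0.1994]]
```

Call:
move_arm(
  jaw=[0,0,0],
  dp=[
    [-0.08,0,0.3],
    [-0.08,0,0.3],
    [0,0,0],
  ],
  turn=[
    [0,0,0],
    [0,0,0],
    [0,0,0],
  ],
)

```text
time_s: 23.23
position: [0.58, -0.0513, 0.1381]
tool_rot: [[0.03, 1.0, -0.0], [1.0, -0.03, -0.0], [-0.0, -0.0, -1.0]]
ft_force: [0.4, -0.7, -0.4]
grip_width: -0.0
gripper_force: 0.0
```

Call:
move_arm(
  jaw=[0,0,0],
  dp=[
    [-0.05,0,0.2],
    [-0.05,0,0.2],
    [0,0,0],
  ],
  turn=[
    [0,0,0],
    [0,0,0],
    [0,0,0],
  ],
)

```text
time_s: 23.48
position: [0.5799, -0.0521, 0.1342]
tool_rot: [[0.03, 1.0, -0.0], [1.0, -0.03, 0.0], [0.0, -0.0, -1.0]]
ft_force: [-0.1, 0.4, 1.3]
grip_width: 0.0001
gripper_force: 0.0
```

Call:
move_arm(
  jaw=[0,0,0],
  dp=[
    [-0.04,0,0.15],
    [-0.04,0,0.15],
    [0,0,0],
  ],
  turn=[
    [0,0,0],
    [0,0,0],
    [0,0,0],
  ],
)

```text
time_s: 23.73
position: [0.5799, -0.0529, 0.1313]
tool_rot: [[0.03, 1.0, -0.0], [1.0, -0.03, 0.0], [0.0, -0.0, -1.0]]
ft_force: [0.2, -0.9, 0.3]
grip_width: -0.0
gripper_force: 0.0
```

Call:
move_arm(
  jaw=[0,0,0],
  dp=[
    [-0.04,0,0.15],
    [-0.04,0,0.15],
    [0,0,0],
  ],
  turn=[
    [0,0,0],
    [0,0,0],
    [0,0,0],
  ],
)

```text
time_s: 23.98
position: [0.5799, -0.0537, 0.1283]
tool_rot: [[0.03, 1.0, -0.0], [1.0, -0.03, 0.0], [0.0, -0.0, -1.0]]
ft_force: [0.4, 0.1, -0.3]
grip_width: -0.0001
gripper_force: 0.0
```

Call:
move_arm(
  jaw=[0,0,0],
  dp=[
    [-0.04,0,0.15],
    [-0.04,0,0.15],
    [0,0,0],
  ],
  turn=[
    [0,0,0],
    [0,0,0],
    [0,0,0],
  ],
)

```text
time_s: 24.23
position: [0.5799, -0.0544, 0.1253]
tool_rot: [[0.03, 1.0, -0.0], [1.0, -0.03, 0.0], [0.0, -0.0, -1.0]]
ft_force: [-1.0, 0.3, -0.4]
grip_width: -0.0002
gripper_force: 0.0
```

```bash
python3 c.py; python3 - <<'E'
from h import *
im,d=cams.get_image('scene');im2,d=cams.get_image('side')
cv2.imwrite('pics/w8.png',np.hstack([cv2.resize(im[150:270,200:360,::-1],(400,300)),cv2.resize(im2[130:250,220:380,::-1],(400,300))]))
E
```

```text
24.2333 [ 0.5799 -0.0544  0.1253] [-0.97  0.3  -0.44]
scene tube x [-0.0409  0.0681] 413
 bar at x=.582: [ 0.582  -0.0613  0.1335] 0.72
side tube x [-0.0746  0.0612] 297
 bar at x=.582: [ 0.582  -0.0276  0.1379] 0.82
```

View pics/w8.png

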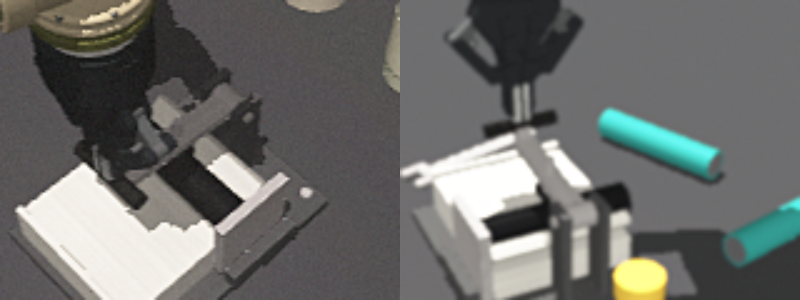

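The scene half shows the bar running from (95,160) to (145,205) with the fingertip at (130,165), close to it but apparently beside it. I'll locate the bar by depth.

```bash
cat > b.py <<'E'
from h import *
st=observe();p=st['position'];print('tcp',np.round(p,4),'Y',round(p[1]-.0127+.03*(p[0]-.58),4),np.round(st['ft_force'],1))
for n in ['scene','side','wrist']:
    im,d=cams.get_image(n);C=cloud(n,d,st);F=C-[.580,.0127,0];th=-.03
    X=F[...,0]*np.cos(th)+F[...,1]*np.sin(th);Y=-F[...,0]*np.sin(th)+F[...,1]*np.cos(th);Z=C[...,2]
    for s in (1,-1):
        T=(d>0)&(im.max(-1)<90)&(X*s>.02)&(X*s<.036)&(Z>.085)&(Z<.165)&(Y<-.03)&(Y>-.11)
        if T.sum()>8: print(n,s,T.sum(),'Y',np.percentile(Y[T],[5,50,95]).round(4),'Z',np.percentile(Z[T],[5,50,95]).round(4))
E
python3 b.py
```

```text
tcp [ 0.5799 -0.0543  0.1255] Y -0.067 [-0.5 -0.3  0.1]
scene 1 69 Y [-0.0761 -0.0709 -0.0651] Z [0.1145 0.1229 0.1256]
scene -1 42 Y [-0.0762 -0.0727 -0.0665] Z [0.1188 0.1233 0.1251]
side 1 43 Y [-0.0713 -0.0634 -0.0603] Z [0.1135 0.1206 0.1245]
side -1 33 Y [-0.0684 -0.0636 -0.0615] Z [0.1134 0.1202 0.1241]
wrist 1 757 Y [-0.0719 -0.0647 -0.0611] Z [0.1177 0.1234 0.1252]
wrist -1 802 Y [-0.0719 -0.0649 -0.0611] Z [0.1175 0.1234 0.1251]
```

The bar top is at 125 mm, exactly under the fingertip, so it is following (about 0.08 rad). I continue in small steps.

Call:
move_arm(
  jaw=[0,0,0],
  dp=[
    [-0.02,0,0.1],
    [-0.02,0,0.1],
    [-0.02,0,0.1],
  ],
  turn=[
    [0,0,0],
    [0,0,0],
    [0,0,0],
  ],
)

```text
time_s: 24.93
position: [0.58, -0.0551, 0.1226]
tool_rot: [[0.03, 1.0, 0.0], [1.0, -0.03, -0.0], [-0.0, 0.0, -1.0]]
ft_force: [0.1, -0.0, 1.5]
grip_width: 0.0004
gripper_force: 0.7
```

Call:
move_arm(
  jaw=[0,0,0],
  dp=[
    [-0.02,0,0.1],
    [-0.02,0,0.1],
    [-0.02,0,0.1],
  ],
  turn=[
    [0,0,0],
    [0,0,0],
    [0,0,0],
  ],
)

```text
time_s: 25.18
position: [0.5799, -0.0558, 0.1195]
tool_rot: [[0.03, 1.0, 0.0], [1.0, -0.03, -0.0], [-0.0, 0.0, -1.0]]
ft_force: [-0.8, -1.0, 1.0]
grip_width: 0.0
gripper_force: 0.8
```

Call:
move_arm(
  jaw=[0,0,0],
  dp=[
    [0,0,0.1],
    [0,0,0.1],
    [0,0,0.1],
  ],
  turn=[
    [0,0,0],
    [0,0,0],
    [0,0,0],
  ],
)

```text
time_s: 25.43
position: [0.5799, -0.0557, 0.1165]
tool_rot: [[0.03, 1.0, 0.0], [1.0, -0.03, -0.0], [-0.0, 0.0, -1.0]]
ft_force: [0.1, -1.4, 1.5]
grip_width: -0.0001
gripper_force: 0.8
```

Call:
move_arm(
  jaw=[0,0,0],
  dp=[
    [0,0,0.1],
    [0,0,0.1],
    [0,0,0.1],
  ],
  turn=[
    [0,0,0],
    [0,0,0],
    [0,0,0],
  ],
)

```text
time_s: 25.68
position: [0.5799, -0.0556, 0.1135]
tool_rot: [[0.03, 1.0, 0.0], [1.0, -0.03, -0.0], [-0.0, 0.0, -1.0]]
ft_force: [-0.4, -0.3, 0.8]
grip_width: 0.0003
gripper_force: 0.7
```

Call:
move_arm(
  jaw=[0,0,0],
  dp=[
    [0,0,0.1],
    [0,0,0.1],
    [0,0,0.1],
  ],
  turn=[
    [0,0,0],
    [0,0,0],
    [0,0,0],
  ],
)

```text
time_s: 25.93
position: [0.5799, -0.0556, 0.1105]
tool_rot: [[0.03, 1.0, -0.0], [1.0, -0.03, -0.0], [-0.0, -0.0, -1.0]]
ft_force: [0.1, -0.8, 0.9]
grip_width: -0.0
gripper_force: 0.7
```

Call:
move_arm(
  jaw=[0,0,0],
  dp=[
    [0,0,0.1],
    [0,0,0.1],
    [0,0,0.1],
  ],
  turn=[
    [0,0,0],
    [0,0,0],
    [0,0,0],
  ],
)

```text
time_s: 26.18
position: [0.5799, -0.0556, 0.1075]
tool_rot: [[0.03, 1.0, -0.0], [1.0, -0.03, 0.0], [0.0, -0.0, -1.0]]
ft_force: [0.0, -0.8, 1.7]
grip_width: -0.0001
gripper_force: 0.7
```

Call:
move_arm(
  jaw=[0,0,0],
  dp=[
    [0,0,0.1],
    [0,0,0.1],
    [0,0,0.1],
  ],
  turn=[
    [0,0,0],
    [0,0,0],
    [0,0,0],
  ],
)

```text
time_s: 26.43
position: [0.5799, -0.0557, 0.1045]
tool_rot: [[0.03, 1.0, 0.0], [1.0, -0.03, -0.0], [-0.0, 0.0, -1.0]]
ft_force: [0.9, -1.1, 3.8]
grip_width: 0.0002
gripper_force: 1.5
```

Call:
move_arm(
  jaw=[0,0],
  dp=[
    [0,0,0.1],
    [0,0,0.1],
  ],
  turn=[
    [0,0,0],
    [0,0,0],
  ],
)

```text
time_s: 26.6
position: [0.5799, -0.0558, 0.1028]
tool_rot: [[0.03, 1.0, 0.0], [1.0, -0.03, -0.001], [-0.001, 0.0, -1.0]]
ft_force: [-1.5, -2.6, 5.6]
grip_width: -0.0003
gripper_force: 2.6
```

```bash
python3 b.py
```

```text
tcp [ 0.5799 -0.0558  0.1028] Y -0.0685 [-1.5 -2.6  5.6]
scene 1 109 Y [-0.0812 -0.0739 -0.0664] Z [0.0931 0.1023 0.1601]
scene -1 54 Y [-0.0818 -0.0769 -0.0694] Z [0.0981 0.102  0.1615]
side 1 60 Y [-0.0693 -0.0612 -0.0532] Z [0.0963 0.1523 0.1612]
side -1 81 Y [-0.0768 -0.0632 -0.0549] Z [0.0968 0.1567 0.1642]
wrist 1 3890 Y [-0.0757 -0.0639 -0.0551] Z [0.0991 0.1579 0.1638]
wrist -1 3904 Y [-0.0757 -0.0649 -0.0551] Z [0.0989 0.1586 0.1641]
```

The foot has met the tube at about 105 mm, and the force is rising about 1 N per mm.

Call:
move_arm(
  jaw=[0,0,0],
  dp=[
    [0,0,0.1],
    [0,0,0.05],
    [0,0,0],
  ],
  turn=[
    [0,0,0],
    [0,0,0],
    [0,0,0],
  ],
)

```text
time_s: 27.0
position: [0.5799, -0.0558, 0.1014]
tool_rot: [[0.03, 1.0, 0.0], [1.0, -0.03, -0.0], [-0.0, 0.0, -1.0]]
ft_force: [-2.1, -3.7, 5.8]
grip_width: 0.0003
gripper_force: 2.6
```

Call:
move_arm(
  jaw=[0,0,0],
  dp=[
    [0,0,0.06],
    [0,0,0.06],
    [0,0,0],
  ],
  turn=[
    [0,0,0],
    [0,0,0],
    [0,0,0],
  ],
)

```text
time_s: 27.25
position: [0.58, -0.0559, 0.1004]
tool_rot: [[0.03, 1.0, 0.001], [1.0, -0.03, -0.001], [-0.001, 0.001, -1.0]]
ft_force: [-2.3, -3.4, 6.2]
grip_width: 0.0004
gripper_force: 3.3
```

Call:
move_arm(
  jaw=[0,0,0],
  dp=[
    [0,0,0.05],
    [0,0,0.05],
    [0,0,0],
  ],
  turn=[
    [0,0,0],
    [0,0,0],
    [0,0,0],
  ],
)

```text
time_s: 27.5
position: [0.58, -0.0559, 0.0995]
tool_rot: [[0.03, 1.0, 0.001], [1.0, -0.03, -0.001], [-0.001, 0.001, -1.0]]
ft_force: [-2.4, -2.9, 7.3]
grip_width: 0.0001
gripper_force: 4.0
```

Call:
move_arm(
  jaw=[0,0,0,0,0,0,0,0,0,0],
  dp=[
    [0,0,-0.1],
    [0,0,-0.2],
    [0,0,-0.5],
    [0,0,-2],
    [0,0,-4],
    [0,0,-4],
    [0,0,-4],
    [0,-3,0],
    [0,-3,0],
    [0,0,0],
  ],
  turn=[
    [0,0,0],
    [0,0,0],
    [0,0,0],
    [0,0,0],
    [0,0,0],
    [0,0,0],
    [0,0,0],
    [0,0,0],
    [0,0,0],
    [0,0,0],
  ],
)

```text
time_s: 28.33
position: [0.5159, -0.0526, 0.2474]
tool_rot: [[0.03, 1.0, -0.002], [1.0, -0.03, 0.001], [0.001, -0.002, -1.0]]
ft_force: [0.5, -0.7, 0.7]
grip_width: -0.0002
gripper_force: 0.0
```

```bash
python3 b.py|head -4; python3 s.py; python3 - <<'E'
from h import *
im,d=cams.get_image('scene');im2,d=cams.get_image('side')
cv2.imwrite('pics/w9.png',np.hstack([cv2.resize(im[90:300,150:430,::-1],(400,300)),cv2.resize(im2[110:320,180:460,::-1],(400,300))]))
E
```

```text
tcp [ 0.5159 -0.0526  0.2474] Y -0.0672 [ 0.5 -0.7  0.7]
scene 1 66 Y [-0.0786 -0.0736 -0.0666] Z [0.0912 0.0994 0.1023]
scene -1 46 Y [-0.0786 -0.0732 -0.0673] Z [0.0979 0.1    0.1025]
side 1 26 Y [-0.0701 -0.0654 -0.0626] Z [0.094  0.0974 0.1005]
28.4833 [ 0.5201 -0.0536  0.2471] [-0.18 -0.42 -0.54]
scene tube x [-0.0739  0.0669] 649
side tube x [-0.0741  0.0615] 269
```

View pics/w9.png

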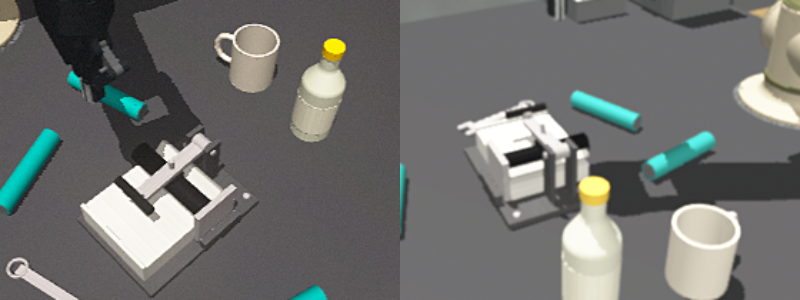

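The clamp is down over the tube, with the bar at (135,195). The tube lies in the vee against the stop, the bystanders are where they were, and the arm is clear.

```bash
python3 -c "
from rig import ticket
print(ticket.close_job())"
```

```text
the job is handed in; nothing more can be done
None
```

The job is handed in at about 28 s: the tube was rolled into the vee, slid against the stop, and clamped with about 7.3 N on the bar (roughly 11 N at the foot); the tube and bystanders were undisturbed, but the fingers met about 60 N sideways from the clamp bar once during the swing.

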